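# Set the tape dispenser's length dial

### The job

On the tape dispenser, turn the length dial (the one with the bar grip and the fan of six line marks) clockwise to position 3, counting the click at the shortest mark as 0, so that its white pointer stands at the fourth mark, and leave it clicked in there. Leave the round knob beside it as it is.

Things in the scene. Friction and masses are not known exactly. Their poses are not given: they have to be found in the camera images.
- length_dial (a joint): Tape dispenser's length dial, a black bar-grip knob with an upright axis. Radians: 0 at position 0, growing clockwise seen from above, stops at 0 and 2.44. Six click positions 0 to 5, 28 degrees apart: position 3 reads 1.466. A detent of about 0.06 N m snaps it into the nearest one. Starts in position 0 or 1. Line marks round it grow from 4 mm (0) to 13 mm (5).
- length_dial_grip (a point): On the length dial's axis, mid bar grip; turns with it: x along the bar to the end with the white pointer line, z up. Bar 42 mm long (x), 14 mm wide (y), from 12 mm above to 18 mm below this point, on a 44 mm flange; deck 32 mm below. The pointer stands 70 degrees left of the dispenser's +x at position 0, 14 degrees right of it at position 3.
- round_dial_mark (a point): Pointer line on top of the round knob, 16 mm from its axis. The knob is black, fluted, 36 mm in diameter, 24 mm high, without a bar, on an equal metal plate without line marks; it turns and must stay as it is. Its axis is 100 mm from the length dial's; either may be the left one.
- dispenser: Grey tape dispenser, fixed, 200 x 200 mm; origin at the centre of its underside, +x to its rear, +y to its left. Its deck, 60 mm high, carries both dials 45 mm in front of the centre, 50 mm to left and right. The tape housing fills the rear from x = 29 mm, 131 mm high, 147 mm with the pen lying on it.

How it is judged:
By the outcome, as a careful person would: the job done as asked, in the order asked, and still so for the second after the job is handed in, with the robot touching nothing.
It also fails if it takes over 32 s, if anything falls off the work surface, if the arm or the gripper's body presses on something with over 40 N, if the wrist force passes 120 N, or if a joint passes its speed limit or range.

### The arm

A 6-joint arm with a two-finger parallel gripper is mounted at the origin on the work surface; the furniture and walls round the work are solid. World frame = base frame: x ahead of the robot, y to its left, z up, the work surface at z = 0. Lengths are in mm, angles in rad, forces in N, time in s.
With the tool pointing down it reaches from about 275 to 825 mm from the base axis. Payload 4.9 kg.
Tool frame: the origin (TCP) lies midway between the tips of the shut fingers; the grasp point (between the pads) lies 19 mm behind it; z points along the fingers, y is the line along which they close (so a half turn about z gives the same grasp; the last joint's range is limited). The gripper opens to 85 mm and grips with 20 to 120 N. Pads are 22 mm wide; open, the fingers measure 114 mm over their backs; the gripper's body (76 mm by 85 mm) begins 54 mm behind the grasp point. The pads swing forward as they close: fully open they stand 13 mm farther back than shut.
Start: joints at [-1.41, 0.326, -0.193, 1.052, 0, 1.437], TCP at [159.813, -526.287, 205.681] pointing down, gripper open.
Joint ranges: [-2.65, 2.65], [-0.97, 1.79], [-1.3, 1.35], [-1.93, 2.1], [-1.47, 1.37], [-3.14, 3.14]. Speed limits (rad/s): [2.57, 2.57, 3.14, 3.14, 3.14, 3.14].

### API

Orientations are given as a unit quaternion [x, y, z, w].
In Python, from station import ctrl gives the robot as it stands.
- The arm moves only by the tool servo_tool, never from a script. Its arguments are lists of equal length, an entry for each row: "delta_pos": the shift along the tool's x, y, z in m, a list of three; "dr": the turn, a rotation vector about the tool's x, y, z in degrees, a list of three; "grip": the opening, from 0 (shut) to 1 (fully open). In form: {"delta_pos": [[tx, ty, tz], ...], "dr": [[ax, ay, az], ...], "grip": [grip, ...]}. A call has 1 to 5 rows; each row is the pose to reach, as a shift and turn from the pose commanded when the call began, along the tool's axes at that moment; what a row does not reach only later rows make up. A row lasts 1/12 s, in which the tool goes at most 41.7 mm and 7.16 degrees, less where a joint would pass 70% of its speed; a pose out of reach is approached as far as the arm can. A call with a gripper value outside its range is refused whole. The fingers move at their own pace and stop on an object; the grip force is fixed at half the most. Time passes only in rows, so rows that repeat a pose let the fingers close. It gives the time, the measured TCP pose, the force, the opening and the grip force at its end, in the units of the state.
- ctrl.get_state(): the state, without advancing time (a new reading comes with each control period).
- ctrl.camera(name): name is "scene" or "top" or "wrist"; returns the picture (420x560x3 uint8, blue, green, red); there is no depth.
- ctrl.get_calibration(name): a dict with "fovy" (degrees; the focal length in pixels is half the picture's height over the tangent of half this angle, whatever the lens; pixels are square), "cx", "cy" (the principal point, pixels), "world_to_cam" (4x4, takes a point from world to camera coordinates); the wrist camera has in their place "mount" (4x4, takes a point from camera to tool coordinates, whose origin is the TCP and whose axes are the flange's). Camera axes: x right, y down, z forward; pixel columns grow to the right and rows downward; lengths in mm; the calibration is good to about 2 mm. A picture is of the moment at which its call begins: read the wrist's pose just before it. get_calibration takes no time and is no camera call.
- ctrl.sign_off(): hands the job in; it is judged then, once.
The state is a dict: "time_s": time; "joints": joint angles; "dq": joint speeds; "joint_efforts": joint torques, N m; "ee_pos": TCP position; "eef_rot": TCP orientation; "ft_force": force on the tool from outside, world axes, zero at the start; "wrist_torque": the same for the moment, N m; "opening": finger opening in mm; "finger_force": force on a finger pad.
Only numpy, scipy, OpenCV 4.12 (cv2) and the standard library are available. Lean on these libraries where they do the work, as an engineer would, in place of code of your own. Each camera call takes 0.05 s, during which the arm holds its last target. There are 200 camera calls.

## Working session

There is one attempt and no reset: what is moved stays moved. The work goes in short steps, Python scripts to look and compute and a tool call to move; the robot and the scene stay as the last step left them, time stands still between calls to the robot, and variables do not carry over. Pictures are saved under pics/ and viewed, at most 10 in all, crops included, and the job is handed in when it is done.

Besides the shell and the picture viewer there is one more tool, called after ">>>" as a command line: name --argument value ..., lists and objects as JSON in quotes. servo_tool: Moves the arm, as the interface text tells. Its arguments: {"type":"object","properties":{"delta_pos":{"type":"array"},"dr":{"type":"array"},"grip":{"type":"array"}},"required":["delta_pos","dr","grip"]}

```bash
mkdir -p pics; ls
python3 - <<'E'
from station import ctrl
import cv2,numpy as np
s=ctrl.get_state();print(s)
for n in("top","scene"):
    c=ctrl.get_calibration(n);print(n,c)
    cv2.imwrite(f"pics/{n}0.png",ctrl.camera(n))
print(ctrl.get_calibration("wrist"))
E
```

```text
pics
{'time_s': 0.0, 'joints': array([-1.41023612e+00,  3.26935147e-01, -1.93575139e-01,  1.05199342e+00,
        9.06186507e-06,  1.43657156e+00]), 'dq': array([-0.00204907, -0.0010462 , -0.00041693, -0.00165099,  0.00118977,
       -0.00101148]), 'joint_efforts': array([-3.03146317e-04, -4.43403161e+01,  2.62437809e+01,  1.52301905e-02,
       -1.23594012e-05, -6.12971775e-06]), 'ee_pos': array([ 159.69513833, -525.66140782,  204.9099427 ]), 'eef_rot': array([ 9.89157018e-01,  1.46859336e-01, -6.71030771e-06, -8.53677225e-04]), 'ft_force': array([ 0.45374341,  0.11697462, -0.32344482]), 'wrist_torque': array([-0.02952553,  0.06730118,  0.0034626 ]), 'finger_force': 0.0, 'opening': 85.28254353492802}
top {'fovy': 50.99112586080179, 'cx': 278.9820928058852, 'cy': 210.27909663171724, 'world_to_cam': array([[ 5.51390155e-03, -9.99194198e-01,  3.97561447e-02,
        -3.38386233e+02],
       [-9.90244753e-01, -1.09912850e-02, -1.38904718e-01,
         4.60079518e+02],
       [ 1.39229760e-01, -3.86024068e-02, -9.89507417e-01,
         8.50049426e+02],
       [ 0.00000000e+00,  0.0000000
[... 225 characters left out ...]
3178403e+02],
       [-1.83885380e-01, -7.91776261e-01, -5.82474480e-01,
        -1.07206369e+02],
       [ 1.37620864e-01,  5.66004312e-01, -8.12834310e-01,
         1.04280828e+03],
       [ 0.00000000e+00,  0.00000000e+00,  0.00000000e+00,
         1.00000000e+00]])}
{'fovy': 58.60173836604093, 'cx': 276.6473523306819, 'cy': 209.96297177942517, 'mount': array([[-8.93932742e-04, -9.52148998e-01, -3.05632926e-01,
         7.91243257e+01],
       [ 9.99999084e-01, -1.16175759e-03,  6.94409483e-04,
         3.81437630e-02],
       [-1.01625267e-03, -3.05632026e-01,  9.52149165e-01,
        -1.69054923e+02],
       [ 0.00000000e+00,  0.00000000e+00,  0.00000000e+00,
         1.00000000e+00]])}
```

View pics/top0.png

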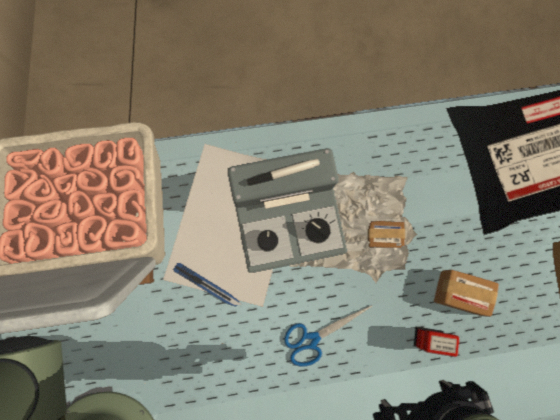

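View pics/scene0.png

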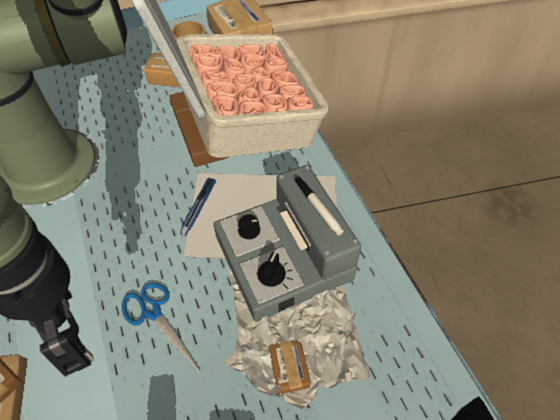

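The top view shows the length dial (bar and fan of marks) at about (318,230) and the round knob at about (268,240). The tape housing is toward +x and the basket lies to the left.

```bash
cat > h.py <<'E'
from station import ctrl
import cv2,numpy as np
from scipy.spatial.transform import Rotation as R
def cam(n,s=None):
    c=ctrl.get_calibration(n);f=210/np.tan(np.radians(c["fovy"])/2)
    K=np.array([[f,0,c["cx"]],[0,f,c["cy"]],[0,0,1]])
    if n=="wrist":
        T=np.eye(4);T[:3,:3]=R.from_quat(s["eef_rot"]).as_matrix();T[:3,3]=s["ee_pos"];M=T@c["mount"]
    else: M=np.linalg.inv(c["world_to_cam"])
    return K,M
def ray(K,M,p,z):
    d=M[:3,:3]@np.linalg.inv(K)@[p[0],p[1],1];o=M[:3,3];return o+d*(z-o[2])/d[2]
E
python3 - <<'E'
from h import *
K,M=cam("top")
im=cv2.imread("pics/top0.png")
c=cv2.resize(im[140:280,220:350],None,fx=4.2,fy=4.2,interpolation=cv2.INTER_CUBIC);cv2.imwrite("pics/c.png",c)
print(K[0,0],M[:3,3],[ray(K,M,p,z)[:2].round(1) for p,z in(((318,230),95),((268,240),75),((245,271),60),((345,254),60))])
E
```

```text
440.3619154259226 [ 339.10497939 -300.24274188  918.49036021] [array([ 418.3, -406.2]), array([ 400.1, -312.4]), array([ 341. , -268.9]), array([ 375. , -463.4])]
```

View pics/c.png

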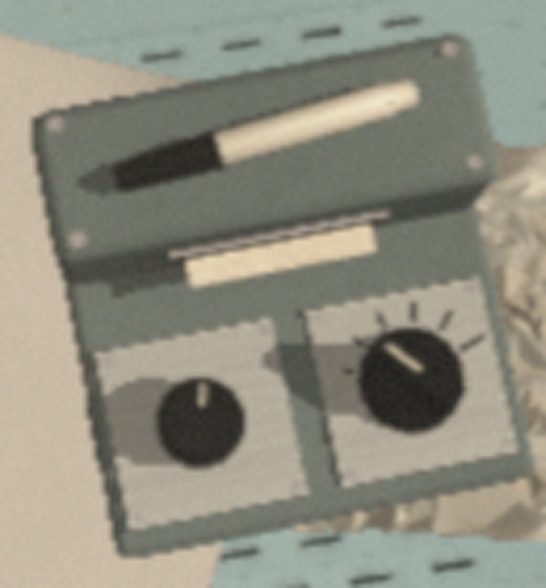

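```bash
cat >> h.py <<'E'
def plan(pos,yaw,s=None):
    "delta for tool at pos, pointing down, tool x at yaw deg"
    s=s or ctrl.get_state();r=R.from_quat(s["eef_rot"]);a=np.radians(yaw)/2
    g=R.from_quat([np.cos(a),np.sin(a),0,0])
    print("dpos_m",(r.inv().apply(np.array(pos)-s["ee_pos"])/1000).round(4),"dr",np.degrees((r.inv()*g).as_rotvec()).round(2),"t",s["time_s"])
E
python3 -c "
from h import *
plan([419,-406,200],52)"
```

```text
dpos_m [ 0.2829 -0.0392  0.0051] dr [ -0.08  -0.04 -35.11] t 0.1
```

>>> servo_tool --delta_pos '[[0.035, -0.005, 0], [0.07, -0.01, 0], [0.105, -0.015, 0.001], [0.14, -0.02, 0.002], [0.175, -0.025, 0.003]]' --dr '[[0, 0, -5], [0, 0, -10], [0, 0, -15], [0, 0, -20], [0, 0, -25]]' --grip '[1, 1, 1, 0.8, 0.6]'

```text
time_s: 0.52
ee_pos: [321.1, -450.4, 202.3]
eef_rot: [0.933, 0.359, -0.0, -0.0]
ft_force: [0.2, -0.8, 0.4]
opening: 63.7
finger_force: 0.0
```

```bash
python3 -c "
from h import *
plan([419,-406,200],52)"
```

```text
dpos_m [0.1024 0.0327 0.0023] dr [-0.04 -0.01 -9.89] t 0.5167
```

>>> servo_tool --delta_pos '[[0.035, 0.011, 0.001], [0.07, 0.022, 0.002], [0.102, 0.032, 0.002], [0.102, 0.032, 0.002], [0.102, 0.032, 0.002]]' --dr '[[0, 0, -5], [0, 0, -10], [0, 0, -10], [0, 0, -10], [0, 0, -10]]' --grip '[0.6, 0.6, 0.6, 0.6, 0.6]'

```text
time_s: 0.93
ee_pos: [418.5, -406.0, 200.0]
eef_rot: [0.898, 0.439, -0.0, -0.0]
ft_force: [-0.7, -0.7, -0.5]
opening: 51.6
finger_force: 0.0
```

Run:
```python
from h import *
s=ctrl.get_state();im=ctrl.camera("wrist");cv2.imwrite("pics/w1.png",im)
import pickle;pickle.dump(s,open("s1.pkl","wb"))
print(s["ee_pos"],s["opening"],s["joints"])
K,M=cam("wrist",s)
for p in([421,-406,104],[419,-406,74]):
    q=np.linalg.inv(M)@[*p,1];q=K@q[:3];print(q[:2]/q[2])
```

```text
[ 418.48247654 -405.95090859  200.03187186] 51.63934845482515 [-8.96633946e-01  3.91890738e-01 -1.10621838e-01  1.06935998e+00
 -2.45962405e-04  1.33591274e+00]
[278.62981517 199.86806018]
[276.50118364 190.98888275]
```

View pics/w1.png

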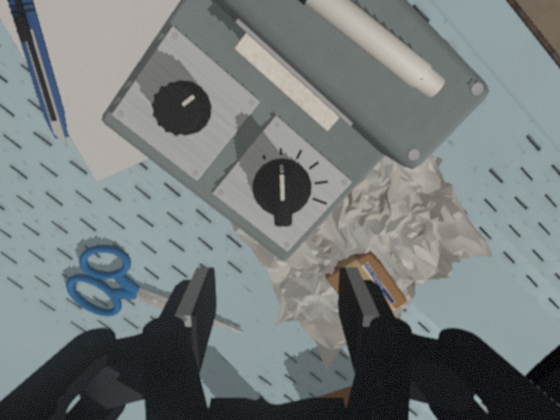

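The wrist view shows the bar near vertical, with its white pointer running from (282,167) to (283,200). It points at the second mark at (281,153), so the dial is in position 1. The flange centre is near (281,186).

Run:
```python
from h import *
import pickle
s=pickle.load(open("s1.pkl","rb"));K,M=cam("wrist",s);im=cv2.imread("pics/w1.png")
g=im.max(2);d=(g<60).astype(np.uint8)
n,l,st,c=cv2.connectedComponentsWithStats(d)
for i in range(1,n):
    if st[i,4]>500 and st[i,1]<260: print(st[i],c[i],ray(K,M,c[i],85).round(1))
# pointer
x0,y0=262,160;p=(im[y0:215,x0:305].min(2)>110).astype(np.uint8)
n,l,st,c=cv2.connectedComponentsWithStats(p)
for i in range(1,n):
    if st[i,4]>30 and abs(c[i][0]+x0-282)<6:
        q=np.argwhere(l==i)[:,::-1]+[x0,y0]
        w=np.array([ray(K,M,a,104)[:2] for a in q]);m=w.mean(0);u=np.linalg.svd(w-m)[2][0]
        print(q.min(0),q.max(0),m,np.degrees(np.arctan2(*u[::-1])),((w-m)@u).min(),((w-m)@u).max())
for p in((252,187),(310,187)): print(ray(K,M,p,74))
cv2.imwrite("pics/w1c.png",cv2.resize(im[140:235,235:335],None,fx=6,fy=6,interpolation=cv2.INTER_CUBIC))
```

```text
[ 12   0  43 120 680] [29.38676471 44.16470588] [ 350.  -214.1   85. ]
[ 153   81   57   53 2252] [181.22291297 107.69982238] [ 404.6 -311.    85. ]
[ 253  159   57   66 2413] [281.32739329 189.03895566] [ 424.8 -404.8   85. ]
[280 175] [284 200] [ 428.60987602 -400.04615924] -125.81861035841723 -9.380530826239104 9.475930848180907
[ 405.37012451 -391.11431824   74.        ]
[ 442.51433564 -420.10244851   74.        ]
```

View pics/w1c.png

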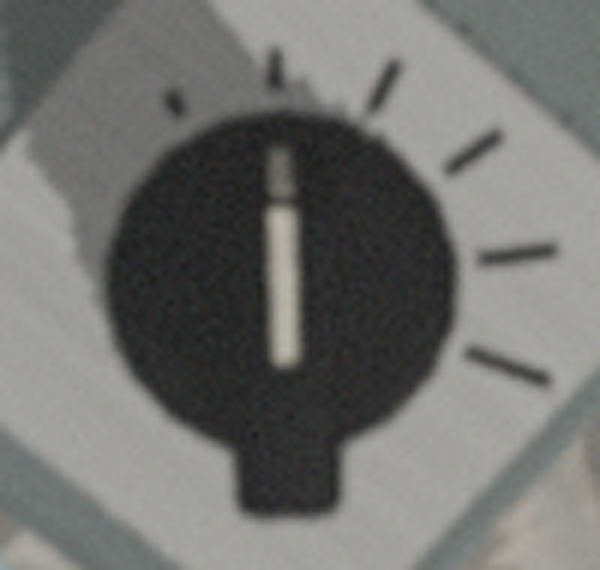

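Run:
```python
from h import *
import pickle
s=pickle.load(open("s1.pkl","rb"));K,M=cam("wrist",s)
u=np.array([np.cos(np.radians(53)),np.sin(np.radians(53))])
e=ray(K,M,(283,225.7),104)[:2];print("rear end",e,"axis",e+21*u)
t=ray(K,M,(281.8,164.3),104)[:2];print("pointer tip",t,"axis if tip at 20",t-20*u)
print("flange",ray(K,M,(281.7,187.3),76))
Kt,Mt=cam("top")
print("top flange",ray(Kt,Mt,(220+411/4.2,140+380/4.2),76))
plan([423,-407,130],53)
```

```text
rear end [ 411.13926657 -424.0487046 ] axis [ 423.77738206 -407.27735889]
pointer tip [ 439.07384127 -386.45883158] axis if tip at 20 [ 427.03754081 -402.43154178]
flange [ 424.52965984 -405.73534123   76.        ]
top flange [ 419.16208468 -408.32938814   76.        ]
dpos_m [0.0032 0.0048 0.0701] dr [-0.07  0.01 -1.03] t 0.9833
```

>>> servo_tool --delta_pos '[[0.003, 0.004, 0.03], [0.003, 0.004, 0.06], [0.003, 0.004, 0.09], [0.003, 0.004, 0.118], [0.003, 0.004, 0.118]]' --dr '[[0, 0, -1], [0, 0, -1], [0, 0, -1], [0, 0, -1], [0, 0, -1]]' --grip '[0.6, 0.6, 0.6, 0.6, 0.6]'

```text
time_s: 1.4
ee_pos: [417.9, -404.7, 77.2]
eef_rot: [0.896, 0.444, -0.001, -0.005]
ft_force: [-1.5, 0.7, -0.4]
opening: 51.1
finger_force: 0.0
```

>>> servo_tool --delta_pos '[[0, 0, 0], [0, 0, 0], [0, 0, 0], [0, 0, 0], [0, 0, 0]]' --dr '[[0, 0, 0], [0, 0, 0], [0, 0, 0], [0, 0, 0], [0, 0, 0]]' --grip '[0.3, 0.2, 0.15, 0.1, 0.1]'

```text
time_s: 1.82
ee_pos: [423.0, -408.3, 84.3]
eef_rot: [0.895, 0.445, 0.0, 0.001]
ft_force: [-0.2, 0.6, -0.2]
opening: 8.4
finger_force: 0.0
```

Run:
```python
from h import *
s=ctrl.get_state();im=ctrl.camera("wrist");print({k:np.round(s[k],2) for k in("time_s","ee_pos","ft_force","wrist_torque","opening","finger_force","joints")})
cv2.imwrite("pics/w2.png",im)
```

```text
{'time_s': np.float64(1.82), 'ee_pos': array([ 422.96, -408.35,   84.34]), 'ft_force': array([-0.17,  0.58, -0.2 ]), 'wrist_torque': array([0.01, 0.01, 0.03]), 'opening': np.float64(8.41), 'finger_force': np.float64(0.0), 'joints': array([-0.89,  0.5 , -0.26,  0.81, -0.  ,  1.33])}
```

View pics/w2.png

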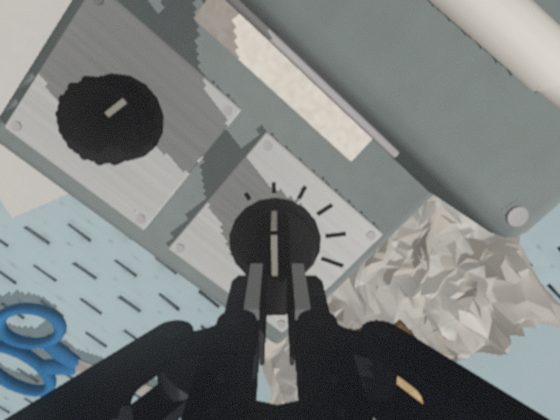

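The fingers straddle the bar, with inner faces at about columns 262 and 292. The grip force still reads 0, so I'll close further and see where they stop.

>>> servo_tool --delta_pos '[[0, 0, 0], [0, 0, 0.002], [0, 0, 0.004], [0, 0, 0.004]]' --dr '[[0, 0, 0], [0, 0, 0], [0, 0, 0], [0, 0, 0]]' --grip '[0, 0, 0, 0]'

```text
time_s: 2.2
ee_pos: [422.4, -407.4, 78.5]
eef_rot: [0.895, 0.445, 0.0, 0.0]
ft_force: [0.5, 0.5, 0.6]
opening: 0.2
finger_force: 0.0
```

Run:
```python
from h import *
s=ctrl.get_state();im=ctrl.camera("wrist");print({k:np.round(s[k],2) for k in("time_s","ee_pos","ft_force","wrist_torque","opening","finger_force","joints")})
cv2.imwrite("pics/w3.png",cv2.resize(im[140:360,150:400],None,fx=2.4,fy=2.4))
```

```text
{'time_s': np.float64(2.2), 'ee_pos': array([ 422.39, -407.38,   78.54]), 'ft_force': array([0.46, 0.5 , 0.62]), 'wrist_torque': array([ 0.  , -0.06, -0.04]), 'opening': np.float64(0.17), 'finger_force': np.float64(0.0), 'joints': array([-0.89,  0.5 , -0.27,  0.8 , -0.  ,  1.33])}
```

View pics/w3.png

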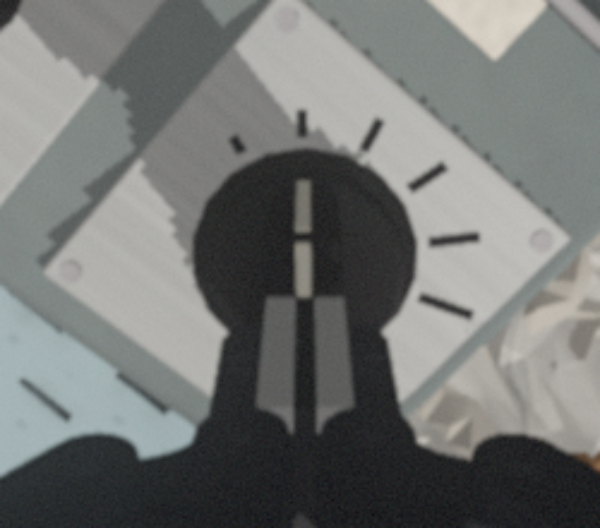

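The fingers closed on nothing at a TCP z of 78.5, so they may be above the bar. I'll triangulate between the two wrist views to get heights.

Run:
```python
from h import *
import pickle
s1=pickle.load(open("s1.pkl","rb"));s3=ctrl.get_state()
print(s3["ee_pos"],s3["time_s"])
K,M1=cam("wrist",s1);_,M3=cam("wrist",s3)
P=lambda M:K@np.linalg.inv(M)[:3]
L={"m0":((264.2,157),(249.2,200)),"m5out":((326.3,203.7),(346.3,271.3)),"m5in":((313,198.5),(325.4,263.8)),"barfronttop":((282,174.4),(276.3,239.2)),"barfrontbot":((281.8,164.7),(276.3,215))}
for k,(a,b) in L.items():
    X=cv2.triangulatePoints(P(M1),P(M3),np.array(a)[:,None],np.array(b)[:,None])[:,0];print(k,(X[:3]/X[3]).round(1))
cv2.imwrite("pics/s3.png",cv2.resize(ctrl.camera("scene")[130:330,180:400],None,fx=3,fy=3,interpolation=cv2.INTER_CUBIC))
```

```text
[ 422.27213942 -407.22812088   78.48211911] 2.25
m0 [ 427.1 -379.    64.8]
m5out [ 443.6 -443.7   62. ]
m5in [ 437.4 -432.5   63.1]
barfronttop [ 434.  -392.9  100.1]
barfrontbot [ 435.5 -391.1   74.8]
```

View pics/s3.png

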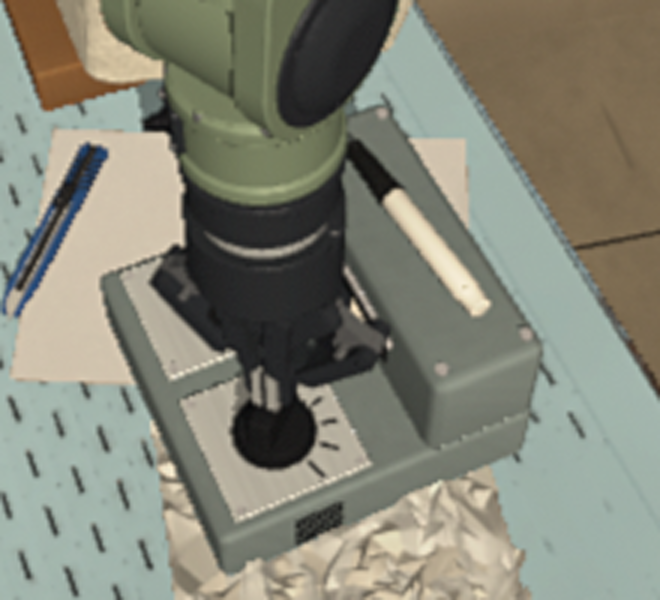

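Run:
```python
from h import *
K,M=cam("scene")
for z in(74,78,90,104,108,115):
    q=K@(np.linalg.inv(M)@[422,-407.5,z,1])[:3];q=q[:2]/q[2];print(z,q,(q-[180,130])*3)
s=ctrl.get_state();print(s["opening"],s["finger_force"],s["ee_pos"],s["ft_force"])
```

```text
74 [271.07106476 269.38924975] [273.21319427 418.16774926]
78 [271.01512412 268.24054784] [273.04537237 414.72164353]
90 [270.84456401 264.73821479] [272.53369202 404.21464437]
104 [270.64022489 260.54225358] [271.92067468 391.62676075]
108 [270.58075059 259.32099036] [271.74225178 387.96297109]
115 [270.47547253 257.15917864] [271.42641758 381.47753593]
0.05349035619706404 0.07854145348109577 [ 422.26596214 -407.22118102   78.49871231] [-0.51140275  0.81750987  0.91479808]
```

>>> servo_tool --delta_pos '[[0, 0, 0], [0, 0, 0], [0, 0, 0], [0, 0, 0.004], [0, 0, 0.008]]' --dr '[[0, 0, 0], [0, 0, 0], [0, 0, 0], [0, 0, 0], [0, 0, 0]]' --grip '[0.5, 0.5, 0.5, 0.5, 0.5]'

```text
time_s: 2.72
ee_pos: [422.4, -407.4, 70.4]
eef_rot: [0.895, 0.445, 0.0, 0.0]
ft_force: [0.1, -0.0, 0.5]
opening: 42.8
finger_force: 0.0
```

>>> servo_tool --delta_pos '[[0, 0, 0.004], [0, 0, 0.008], [0, 0, 0.008]]' --dr '[[0, 0, 0], [0, 0, 0], [0, 0, 0]]' --grip '[0.5, 0.5, 0.5]'

```text
time_s: 2.97
ee_pos: [421.7, -406.6, 61.4]
eef_rot: [0.895, 0.445, -0.0, -0.001]
ft_force: [-0.1, -0.2, -0.1]
opening: 42.4
finger_force: 0.0
```

>>> servo_tool --delta_pos '[[0, 0, 0], [0, 0, 0], [0, 0, 0], [0, 0, 0], [0, 0, 0]]' --dr '[[0, 0, 0], [0, 0, 0], [0, 0, 0], [0, 0, 0], [0, 0, 0]]' --grip '[0.05, 0.05, 0.05, 0.05, 0.05]'

```text
time_s: 3.38
ee_pos: [422.4, -407.4, 62.9]
eef_rot: [0.895, 0.445, 0.0, 0.0]
ft_force: [-0.7, -0.0, 1.2]
opening: 12.3
finger_force: 59.5
```

The bar is gripped at 12.3 mm with 59.5 N. Now I'll turn it clockwise in two calls.

>>> servo_tool --delta_pos '[[0, 0, 0], [0, 0, 0], [0, 0, 0], [0, 0, 0], [0, 0, 0]]' --dr '[[0, 0, 5.6], [0, 0, 11.2], [0, 0, 16.8], [0, 0, 22.4], [0, 0, 28]]' --grip '[0.05, 0.05, 0.05, 0.05, 0.05]'

```text
time_s: 3.8
ee_pos: [422.6, -407.7, 63.0]
eef_rot: [0.977, 0.213, 0.0, 0.0]
ft_force: [1.0, 0.8, 0.9]
opening: 12.4
finger_force: 59.4
```

Run:
```python
from h import *
s=ctrl.get_state();print({k:np.round(s[k],2) for k in("time_s","ee_pos","eef_rot","ft_force","wrist_torque","opening","finger_force","joints")})
```

```text
{'time_s': np.float64(3.8), 'ee_pos': array([ 422.57, -407.7 ,   62.98]), 'eef_rot': array([0.98, 0.21, 0.  , 0.  ]), 'ft_force': array([0.96, 0.79, 0.88]), 'wrist_torque': array([-0.07, -0.02,  0.01]), 'opening': np.float64(12.44), 'finger_force': np.float64(59.43), 'joints': array([-0.89,  0.52, -0.28,  0.77,  0.  ,  1.82])}
```

>>> servo_tool --delta_pos '[[0, 0, 0], [0, 0, 0], [0, 0, 0], [0, 0, 0], [0, 0, 0]]' --dr '[[0, 0, 5.6], [0, 0, 11.2], [0, 0, 16.8], [0, 0, 22.4], [0, 0, 28]]' --grip '[0.05, 0.05, 0.05, 0.05, 0.05]'

```text
time_s: 4.22
ee_pos: [422.7, -408.1, 63.0]
eef_rot: [1.0, -0.03, 0.0, 0.001]
ft_force: [0.2, -1.4, -0.6]
opening: 12.2
finger_force: 59.3
```

>>> servo_tool --delta_pos '[[0, 0, 0], [0, 0, 0], [0, 0, 0], [0, 0, 0], [0, 0, 0]]' --dr '[[0, 0, 0], [0, 0, 0], [0, 0, 0], [0, 0, 0], [0, 0, 0]]' --grip '[0.05, 0.3, 0.5, 0.5, 0.5]'

```text
time_s: 4.63
ee_pos: [422.3, -407.2, 62.7]
eef_rot: [1.0, -0.027, -0.0, -0.0]
ft_force: [-0.7, -0.0, 0.2]
opening: 43.0
finger_force: 0.0
```

>>> servo_tool --delta_pos '[[0, 0, -0.03], [0, 0, -0.06], [0, 0, -0.09], [0, 0, -0.12], [0, 0, -0.12]]' --dr '[[0, 0, 0], [0, 0, 0], [0, 0, 0], [0, 0, 0], [0, 0, 0]]' --grip '[0.5, 0.5, 0.5, 0.5, 0.5]'

```text
time_s: 5.05
ee_pos: [424.7, -410.1, 189.2]
eef_rot: [1.0, -0.027, 0.003, 0.004]
ft_force: [1.3, -1.9, -0.1]
opening: 42.9
finger_force: 0.0
```

Run:
```python
from h import *
s=ctrl.get_state();im=ctrl.camera("wrist");print({k:np.round(s[k],2) for k in("time_s","ee_pos","eef_rot","ft_force","opening","finger_force")})
cv2.imwrite("pics/w4.png",cv2.resize(im[100:300,150:410],None,fx=3,fy=3,interpolation=cv2.INTER_CUBIC))
```

```text
{'time_s': np.float64(5.05), 'ee_pos': array([ 424.69, -410.14,  189.21]), 'eef_rot': array([ 1.  , -0.03,  0.  ,  0.  ]), 'ft_force': array([ 1.3 , -1.86, -0.12]), 'opening': np.float64(42.86), 'finger_force': np.float64(0.0)}
```

View pics/w4.png

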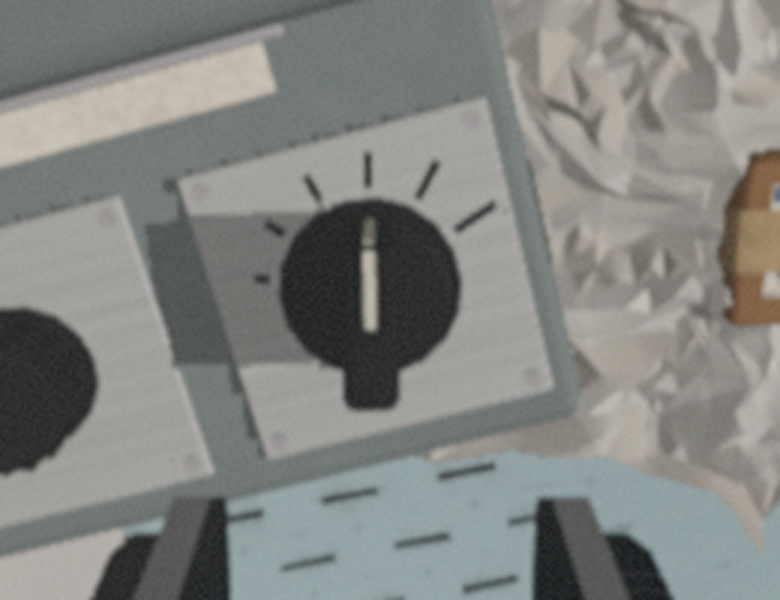

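The wrist view shows the pointer, from (368,215) to (370,330), lined up with the fourth mark at (367,170). Three shorter marks lie to its left and two longer ones to its right, so the dial is at position 3. The gripper is clear of everything.

```bash
python3 -c "
from station import ctrl
print(ctrl.sign_off())"
```

```text
the job is handed in; nothing more can be done
None
```

I turned the length dial clockwise from position 1 to position 3; its pointer stands at the fourth mark, the round knob was not touched, and the job was handed in at about 5 s with the gripper clear.

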